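# Offer the praline from the hanging dish

### The job

Take the hanging bonbon dish by its wooden knob, lift it up and off the fork of its stand, and give it a quarter turn so that its open side faces the guest across the counter (square with the guest's walnut board), keeping the dish level and the gold praline resting in the middle of it all the while. Offer it as a waiter does: finish while still holding the dish, still and level, low over the middle of the guest's plate, a few centimetres clear of it. Do not touch the praline, and leave the plate, the cup and everything else where they are.

Things in the scene. Friction and masses are not known exactly. Their poses are not given: they have to be found in the camera images.
- dish: White round bonbon dish, 140 mm across, 23 mm high, 0.2 to 0.35 kg, hollow inside sloping 13 deg to the middle, hung by a brass C arm. Origin: centre of underside; z up its stem; +x to its open side, -x to the arm. At the start it hangs level on the fork, underside 60 mm above the counter, open side roughly to the robot's left (+y).
- dish_knob (a point): Middle of the round wooden knob to hold: 24 mm across, from 170 to 217 mm above the dish's underside; this point at 195 mm, on the dish's axis. Below the knob a brass collar, 36 mm across, 165 to 170 mm above the underside. Axes as the dish's.
- dish_middle (a point): Middle of the dish's inner floor, on its axis, 4 mm above its underside; axes as the dish's. The C arm (8 mm wire) rises from the rear rim, reaches 87 mm from the axis, and meets the vertical stem (8 mm) on the axis; the stem is bare from 118 to 165 mm above the underside.
- dish_front (a point): Point on the rim in the middle of the dish's open side: 70 mm from the axis along dish +x, 22.5 mm above the underside; axes as the dish's.
- praline_center (a point): Centre of the loose round praline in gold foil, 30 mm across, 14 to 28 g, that lies in the dish and can roll.
- praline: The same praline as a body; its origin lies on its surface and turns with it as it rolls: use point praline_center.
- stand: Fixed steel stand. Origin: under its thin post (12 mm, 251 mm high). From the post an arm runs level along the stand's -x to an open U fork of 7 mm wire, whose mouth opens to the stand's -x (roughly towards the robot). A disc foot, 170 mm across, 14 mm high, lies under the hanging dish.
- fork (a point): Middle of the fork's seat, top of the wire, 225 mm above the counter, 115 mm from the post; axes as the stand's. The dish's collar rests here, stem between the prongs. 27 mm in front (-x) the tips turn up 9 mm. The collar must rise over 9 mm to pass the tips, and at most 40 mm or the C arm meets the fork from below; it leaves along -x.
- board: Fixed walnut board of the guest's place, 200 mm (x) by 360 mm (y) by 14 mm high. Origin: centre of its underside; +x points away from the robot to the guest.
- place (a point): Middle of the guest's plate place on the board's top, 85 mm from its centre along board -y, 14 mm above the counter; axes as the board's: +x to the guest.
- plate: Guest's empty blue plate, 160 mm across, 18 mm high (top 32 mm above the counter), loose on the board at the place. Origin: centre of its underside.
- cup: White espresso cup with handle, 66 mm across, 58 mm high, loose on the board beside the plate (top 72 mm above the counter). Origin: centre of its underside.
- jug: Steel milk jug, 80 mm across, 100 mm high, loose bystander. Origin: centre of its underside.
- sugar: Glass sugar jar, 70 mm across, 100 mm high, loose bystander. Origin: centre of its underside.
- syrup: Amber syrup bottle, 68 mm across, 230 mm high, loose bystander. Origin: centre of its underside.
- tamper: Coffee tamper standing on its steel foot, 58 mm across, 86 mm high, loose bystander. Origin: centre of its underside.
- canister: White coffee canister, 96 mm across, 140 mm high, loose bystander. Origin: centre of its underside.
- spoon: Steel coffee spoon, 150 mm long, lying on the counter, loose bystander.
There are look-alikes about, which are no part of the job. What is shaped like the stand but pink or purple is not meant.

How it is judged:
By the outcome, as a careful person would: the job done as asked, in the order asked, and still so for the second after the job is handed in, while the arm keeps its last pose, push and grip.
It also fails if it takes over 54 s, if anything falls off the work surface, if the arm or the gripper's body presses on something with over 40 N, if the wrist force passes 120 N, or if a joint passes its speed limit or range.

### The arm

A 6-joint arm with a two-finger parallel gripper is mounted at the origin on the work surface. World frame = base frame: x ahead of the robot, y to its left, z up, the work surface at z = 0. Lengths are in m, angles in rad, forces in N, time in s.
With the tool pointing down it reaches from about 0.425 to 0.95 m from the base axis. Payload 3.5 kg.
Tool frame: the origin (TCP) lies midway between the tips of the shut fingers; the grasp point (between the pads) lies 19 mm behind it (ctrl.hold_point_z is the distance from the TCP to the grasp point, in m); z points along the fingers, y is the line along which they close (so a half turn about z gives the same grasp; the last joint's range is limited). The gripper opens to 85 mm and grips with 20 to 120 N. Pads are 22 mm wide; open, the fingers measure 114 mm over their backs; the gripper's body (76 mm by 85 mm) begins 54 mm behind the grasp point. The pads swing forward as they close: fully open they stand 13 mm farther back than shut.
Start: joints at [1.028, 0.286, 1.577, -0, 1.279, -0.15], TCP at [0.258, 0.624, 0.199] pointing down, gripper open.
Joint ranges: [-2.77, 2.77], [-0.9, 2.22], [0.21, 2.48], [-1.53, 4.67], [0.24, 2.81], [-2.84, 2.84]. Speed limits (rad/s): [2.79, 2.79, 3.14, 3.14, 3.14, 3.14].

### API

Orientations are given as a unit quaternion [x, y, z, w].
In Python, from plant import readout, cams, sign_off, ctrl gives the robot as it stands. The module is installed in compiled form; this text tells all that it offers.
- The arm moves only by the tool step_arm, never from a script. Its argument "increments" is a list of rows, each a list of 2 entries, a list of its own where there are three numbers: the shift along the world's x, y, z in mm, then the turn, a rotation vector about the world's x, y, z in rad. In form: [[[x, y, z], [rx, ry, rz]], ...]. A call has 1 to 8 rows; each row shifts and turns the commanded pose from where the row before left it; what a row does not reach is not made up. A row lasts 1/12 s, in which the tool goes at most 41.7 mm and 7.16 degrees, less where a joint would pass 70% of its speed; a pose out of reach is approached as far as the arm can. A call is refused whole if a number of a shift passes 41.7 or a number of a turn 0.125, either way. A call with a gripper value outside its range is refused whole. "fingers" is the opening, from -1 (shut) to 1 (fully open), set as the call begins (left out, the last holds). The fingers move at their own pace and stop on an object; "grip_force" is the grip in N (left out, the last holds). Time passes only in rows, so rows that do not move let the fingers close. It gives the time, the measured TCP pose, the force, the opening and the grip force at its end, in the units of the state.
- readout.get_state(): the state, without advancing time (a new reading comes with each control period).
- cams.read_camera(name): name is "side" or "top" or "wrist"; returns the picture (400x640x3 uint8, red, green, blue); there is no depth.
- cams.get_calibration(name): a dict with "fx", "fy", "cx", "cy" (pixels), "eye" and "rotation" of the camera in the world; the wrist camera has in their place "T_tool_cam" (4x4, takes a point from camera to tool coordinates, whose origin is the TCP and whose axes are the flange's). Camera axes: x right, y up, looking along -z (the intrinsics and any distortion apply to the point x, -y, -z); pixel columns grow to the right and rows downward; lengths in m; the calibration is good to about 2 mm. A picture is of the moment at which its call begins: read the wrist's pose just before it. get_calibration takes no time and is no camera call.
- sign_off(): hands the job in; it is judged then, once.
The state is a dict: "time": time; "qpos": joint angles; "dq": joint speeds; "joint_efforts": joint torques, N m; "eef_pos": TCP position; "tcp_rot": TCP orientation; "contact_force": force on the tool from outside, world axes, zero at the start; "wrist_torque": the same for the moment, N m; "opening": opening from 0.0 (shut) to 1.0 (fully open); "finger_force": force on a finger pad.
Only numpy, scipy, OpenCV 4.12 (cv2) and the standard library are available. Lean on these libraries where they do the work, as an engineer would, in place of code of your own. Each camera call takes 0.05 s, during which the arm holds its last target. There are 200 camera calls.

## Working session

There is one attempt and no reset: what is moved stays moved. The work goes in short steps, Python scripts to look and compute and a tool call to move; the robot and the scene stay as the last step left them, time stands still between calls to the robot, and variables do not carry over. Pictures are saved under pics/ and viewed, at most 10 in all, crops included, and the job is handed in when it is done.

Besides the shell and the picture viewer there is one more tool, called after "Emit:" in YAML: its name, and indented under it one key for each argument. step_arm: Moves the arm, as the interface text tells. Its arguments: {"type":"object","properties":{"increments":{"type":"array","items":{"type":"array"}},"fingers":{"type":"number"},"grip_force":{"type":"number"}},"required":["increments"]}

```bash
mkdir -p pics; python3 - <<'E'
from plant import readout,cams,ctrl
import cv2,numpy as np
for n in ("side","top","wrist"):
    im=cams.read_camera(n); np.save(f"pics/{n}0.npy",im); cv2.imwrite(f"pics/{n}0.png",im[:,:,::-1])
    print(n,cams.get_calibration(n))
s=readout.get_state(); print(s); print(ctrl.hold_point_z,dir(ctrl))
E
```

```text
side {'fx': 449.25697294295827, 'fy': 449.25697294295827, 'cx': 313.30994697548044, 'cy': 195.61402729400132, 'eye': array([0.09294189, 1.28918874, 1.2830146 ]), 'rotation': array([-0.07885121,  0.41203066,  0.89345452, -0.16047506])}
top {'fx': 436.22723362084486, 'fy': 436.22723362084486, 'cx': 315.7401102341635, 'cy': 200.2672119593325, 'eye': array([0.48389216, 0.077675  , 1.63619562]), 'rotation': array([-0.01936816,  0.02356414,  0.71405776, -0.69942199])}
wrist {'fx': 292.0596384085037, 'fy': 292.0596384085037, 'cx': 322.1460638534773, 'cy': 198.90141015769748, 'T_tool_cam': array([[ 4.47042267e-04,  9.55545618e-01,  2.94842963e-01,
         7.60545508e-02],
       [ 9.99999479e-01, -6.97903875e-04,  7.45606924e-04,
        -1.45100551e-03],
       [ 9.18233475e-04,  2.94842476e-01, -9.55545431e-01,
        -1.75309417e-01],
       [ 0.00000000e+00,  0.00000000e+00,  0.00000000e+00,
         1.00000000e+00]])}
{'time': 0.15, 'qpos': array([ 1.02801240e+00,  2.87005562e-01,  1.57784126e+00, -6.06882258e-06,
        1.27860952e+00, -1.50013387e-01]), 'dq': array([ 0.00034046, -0
[... 228 characters left out ...]
5803881, 0.62311078, 0.19763577]), 'tcp_rot': array([ 1.95124418e-01,  9.80778055e-01, -8.77480238e-04, -3.13640362e-04]), 'contact_force': array([-0.34052282, -0.33526797, -0.07600979]), 'wrist_torque': array([-0.05794818, -0.01847645, -0.06428939]), 'finger_force': 0.0, 'opening': 1.00047716726201}
0.0187 ['Unreachable', '__class__', '__delattr__', '__dict__', '__dir__', '__doc__', '__eq__', '__format__', '__ge__', '__getattribute__', '__getstate__', '__gt__', '__hash__', '__init__', '__init_subclass__', '__le__', '__lt__', '__module__', '__ne__', '__new__', '__reduce__', '__reduce_ex__', '__repr__', '__setattr__', '__sizeof__', '__str__', '__subclasshook__', '__weakref__', 'hold_point_z']
```

View pics/top0.png

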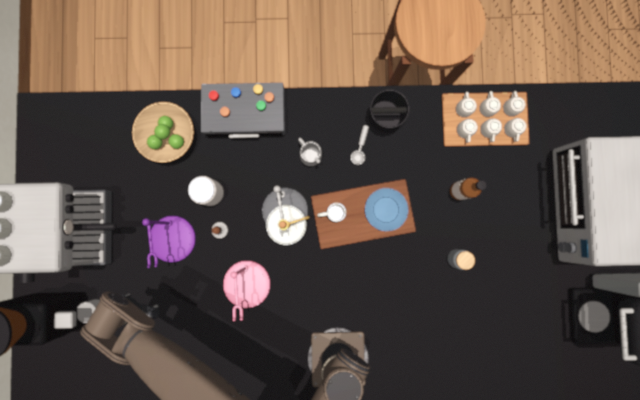

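View pics/side0.png

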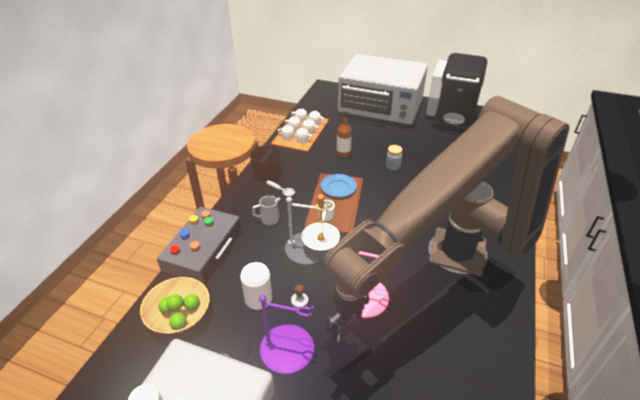

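The top view shows the stand post near (278,190), the dish at (286,224) with its C arm pointing right, and the board at about (363,214) with the plate at (387,209) and the cup at (337,212). The side view shows the dish at (321,238) with the knob near (322,205). I'll zoom in on both.

```bash
python3 - <<'E'
import numpy as np,cv2
t=np.load('pics/top0.npy');s=np.load('pics/side0.npy')
a=cv2.resize(t[180:255,255:330],None,fx=5.33,fy=5.33,interpolation=cv2.INTER_CUBIC)
b=cv2.resize(s[170:270,270:370],None,fx=4,fy=4,interpolation=cv2.INTER_CUBIC)
h=400
cv2.imwrite('pics/c1.png',np.hstack([a[:399,:399],b[:399,:399]])[:,:,::-1])
E
```

```text
(no output)
```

View pics/c1.png

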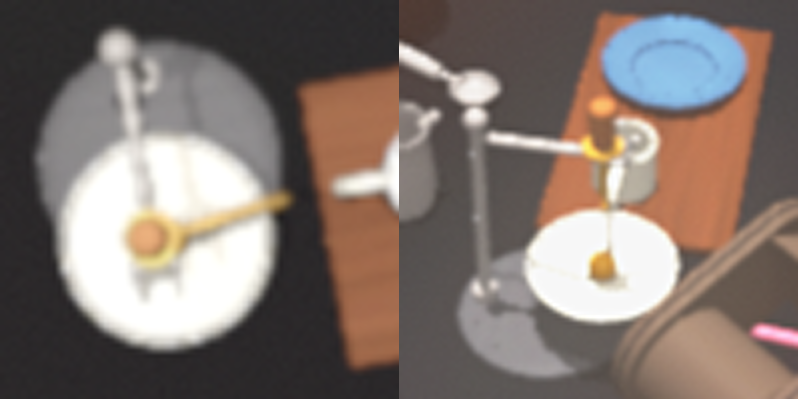

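The left half shows the knob top at full-image (282.8,224.7), the post top at (277,188.8) and the C arm's outer bend at (309,217.5). The right half shows the knob top at side-view (320.8,196.5).

```bash
cat > h.py <<'E'
import numpy as np,cv2
from scipy.spatial.transform import Rotation as R
from plant import readout,cams
def ray(n,p,state=None):
    c=cams.get_calibration(n)
    d=np.array([(p[0]-c['cx'])/c['fx'],-(p[1]-c['cy'])/c['fy'],-1])
    if n=='wrist':
        T=c['T_tool_cam'];Rt=R.from_quat(state['tcp_rot'])
        return state['eef_pos']+Rt.apply(T[:3,3]),Rt.apply(T[:3,:3]@d)
    return c['eye'],R.from_quat(c['rotation']).apply(d)
def onz(n,p,z,state=None):
    e,d=ray(n,p,state); return e+d*(z-e[2])/d[2]
def blob(m,lo=20,near=None):
    cs,_=cv2.findContours(m.astype(np.uint8),cv2.RETR_EXTERNAL,cv2.CHAIN_APPROX_NONE)
    return sorted([c for c in cs if cv2.contourArea(c)>lo],key=cv2.contourArea)[::-1]
E
python3 - <<'E'
from h import *
t=np.load('pics/top0.npy');hsv=cv2.cvtColor(t,cv2.COLOR_RGB2HSV).astype(int)
np.set_printoptions(precision=4,suppress=True)
print('knob top',onz('top',(282.8,224.7),.277),'side',onz('side',(320.8,196.5),.277))
print('post',onz('top',(277,188.8),.251),'side',onz('side',(270+(474-399)/4,170+115/4),.251),'bend',[onz('top',(309,217.5),z) for z in(.09,.13)])
H,S,V=hsv[...,0],hsv[...,1],hsv[...,2]
roi=np.zeros(H.shape,bool);roi[170:260,255:425]=1
b=blob(roi&(H>95)&(H<125)&(S>80)&(V>60))[0]; e=cv2.fitEllipse(b);print('plate',e,onz('top',e[0],.03))
pc=blob((np.indices(H.shape)[1]<425)&roi&(H<20)&(S>60)&(V>50)&(np.indices(H.shape)[1]>311)|cv2.fillPoly(np.zeros(H.shape,np.uint8),[b],1).astype(bool))[0]
r=cv2.minAreaRect(pc);bx=cv2.boxPoints(r);w=np.array([onz('top',p,.014) for p in bx]);print('board',bx,w,w.mean(0))
for i in range(4):
    d=w[i]-w[i-1];print(np.linalg.norm(d),np.degrees(np.arctan2(d[1],d[0])))
wm=roi&(S<40)&(V>190)
for c in blob(wm):
    if len(c)>5:
        e=cv2.fitEllipse(c);print('white',e,onz('top',e[0],.0825))
# side plate
s=np.load('pics/side0.npy');h2=cv2.cvtColor(s,cv2.COLOR_RGB2HSV).astype(int)
m=(h2[...,0]>95)&(h2[...,0]<125)&(h2[...,1]>100)&(h2[...,2]>60);m[:160]=0;m[205:]=0;m[:,:310]=0;m[:,365:]=0
e=cv2.fitEllipse(blob(m)[0]);print('plate side',e,onz('side',e[0],.03))
E
```

```text
knob top [0.4924 0.1727 0.277 ] side [0.4911 0.1811 0.277 ]
post [0.6071 0.1912 0.251 ] side [0.6031 0.2025 0.251 ] bend [array([0.5171, 0.0927, 0.09  ]), array([0.5163, 0.0923, 0.13  ])]
plate ((386.0304260253906, 209.1778106689453), (38.83669662475586, 39.56791305541992), 80.11595153808594) [ 0.5432 -0.1913  0.03  ]
board [[309.2242 194.8103]
 [406.6247 176.7732]
 [416.8236 231.8475]
 [319.4231 249.8846]] [[ 0.6033  0.0909  0.014 ]
 [ 0.6635 -0.2748  0.014 ]
 [ 0.4572 -0.3059  0.014 ]
 [ 0.3982  0.0572  0.014 ]] [ 0.5306 -0.1082  0.014 ]
0.20779197547608846 9.319319514779151
0.37064720681306623 -80.6534674857819
0.20857892223142815 -171.4479173904145
0.3678546844243166 99.22707962749375
white ((284.7664794921875, 221.64117431640625), (34.77608871459961, 46.01282501220703), 165.5152587890625) [0.5044 0.1792 0.0825]
white ((334.15655517578125, 212.11688232421875), (17.18217658996582, 25.552230834960938), 80.65841674804688) [0.5346 0.0027 0.0825]
plate side ((340.69061279296875, 183.712890625), (18.75507164001465, 26.39125633239746), 109.40750885009766) [ 0.5356 -0.2034  0.03  ]
```

Emit:
step_arm:
  increments:
    - [[0, 0, 30], [0, 0, -0.05]]
    - [[0, 0, 30], [0, 0, -0.05]]
    - [[0, 0, 30], [0, 0, -0.05]]
    - [[0, 0, 30], [0, 0, -0.05]]
    - [[0, 0, 35], [0, 0, -0.05]]
    - [[0, 0, 35], [0, 0, -0.05]]
    - [[0, 0, 30], [0, 0, -0.05]]
    - [[0, 0, 30], [0, 0, -0.05]]
  fingers: 1

```text
time: 0.82
eef_pos: [0.2582, 0.6234, 0.4504]
tcp_rot: [0.387, 0.922, 0.0, 0.0]
contact_force: [0.7, 0.3, -0.8]
opening: 1.0
finger_force: 0.0
```

Emit:
step_arm:
  increments:
    - [[13, -33, 0], [0, 0, -0.03]]
    - [[13, -33, 0], [0, 0, -0.03]]
    - [[13, -33, 0], [0, 0, -0.03]]
    - [[13, -33, 0], [0, 0, -0.03]]
    - [[13, -33, 0], [0, 0, -0.03]]
    - [[13, -33, 0], [0, 0, -0.03]]
    - [[13, -33, 0], [0, 0, -0.03]]
    - [[13, -33, 0], [0, 0, -0.03]]

```text
time: 1.48
eef_pos: [0.3624, 0.3579, 0.4484]
tcp_rot: [0.494, 0.869, -0.0, -0.0]
contact_force: [1.0, 0.2, 0.4]
opening: 1.0
finger_force: 0.0
```

Emit:
step_arm:
  increments:
    - [[13, -33, 0], [0, 0, -0.03]]
    - [[13, -33, 0], [0, 0, -0.03]]
    - [[13, -33, 0], [0, 0, -0.03]]
    - [[13, -33, 0], [0, 0, -0.03]]
    - [[13, -33, 0], [0, 0, -0.03]]
    - [[13, -33, 0], [0, 0, -0.03]]
    - [[10, -20, 0], [0, 0, -0.03]]
    - [[0, 0, 0], [0, 0, 0]]

```text
time: 2.15
eef_pos: [0.4515, 0.1382, 0.4478]
tcp_rot: [0.585, 0.811, -0.001, 0.0]
contact_force: [0.1, 1.0, -0.6]
opening: 1.0
finger_force: 0.0
```

```bash
python3 - <<'E'
from h import *
import pickle
s=readout.get_state();im=cams.read_camera('wrist');pickle.dump((s,im),open('pics/w1.pkl','wb'));cv2.imwrite('pics/w1.png',im[:,:,::-1])
im=cams.read_camera('top');np.save('pics/top1.npy',im)
im=cams.read_camera('side');np.save('pics/side1.npy',im)
print(s['time'],s['eef_pos'],s['tcp_rot'],s['qpos'],s['dq'])
E
```

```text
2.15 [0.45153229 0.13821498 0.44776511] [ 5.84778748e-01  8.11192282e-01 -9.47010322e-04  3.32211958e-05] [ 8.26165075e-02 -2.46313487e-01  1.67667929e+00 -1.49793821e-03
  1.71240678e+00 -2.39175148e-01] [ 0.06564898 -0.00527043  0.00108723  0.04730609  0.01919878  0.0198634 ]
```

View pics/w1.png

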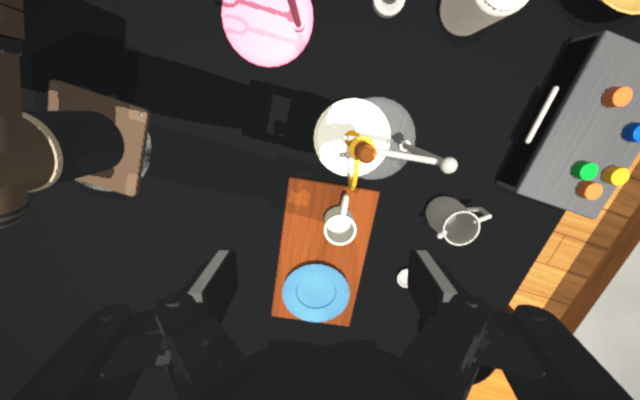

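The wrist picture shows the knob top at about (367,154), the post ball at (449,165), the arm bend at (352,187), the plate at (316,292) and the board corners. I'll compare this view with the others.

```bash
python3 - <<'E'
from h import *
import pickle
np.set_printoptions(precision=4,suppress=True)
s,im=pickle.load(open('pics/w1.pkl','rb'));h=cv2.cvtColor(im,cv2.COLOR_RGB2HSV).astype(int);H,S,V=[h[...,i] for i in range(3)]
m=(H>95)&(H<125)&(S>80)&(V>60);m[:240]=0;m[:,:260]=0;m[:,370:]=0
b=blob(m)[0];e=cv2.fitEllipse(b);print('plate',e,onz('wrist',e[0],.03,s))
m=(H<20)&(S>90)&(V>40);m[:172]=0;m[:,:268]=0;m[:,383:]=0;m[330:]=0
pb=cv2.fillPoly(np.zeros(H.shape,np.uint8),[b],1)>0
c=blob(m|pb)[0];c=cv2.convexHull(c)
ap=cv2.approxPolyDP(c,6,True)[:,0];print(ap.tolist())
r=cv2.boxPoints(cv2.minAreaRect(c));
for pts in (ap,r):
    w=np.array([onz('wrist',p,.014,s) for p in pts]);print(w,w.mean(0),[(round(np.linalg.norm(w[i]-w[i-1]),3),round(np.degrees(np.arctan2(*(w[i]-w[i-1])[1::-1])),1)) for i in range(len(w))])
print('post',onz('wrist',(449,165),.251,s),'knob',onz('wrist',(367,154),.277,s),'bend',onz('wrist',(352,187),.12,s))
big=cv2.resize(im[85:215,300:470],None,fx=4.6,fy=4.6,interpolation=cv2.INTER_CUBIC);cv2.imwrite('pics/w1c.png',big[:,:,::-1])
for n in('top','side'):
    im=np.load(f'pics/{n}1.npy');h=cv2.cvtColor(im,cv2.COLOR_RGB2HSV).astype(int)
    m=(h[...,0]>95)&(h[...,0]<125)&(h[...,1]>60)&(h[...,2]>60)
    for c in blob(m,100):
        e=cv2.fitEllipse(c);print(n,e,onz(n,e[0],.03))
E
```

```text
plate ((315.4037780761719, 292.6129150390625), (57.58107376098633, 65.30867767333984), 91.3182144165039) [ 0.5422 -0.1907  0.03  ]
[[290, 176], [379, 191], [349, 326], [270, 314]]
[[ 0.4044  0.0561  0.014 ]
 [ 0.5966  0.0853  0.014 ]
 [ 0.6561 -0.2677  0.014 ]
 [ 0.4574 -0.2961  0.014 ]] [ 0.5286 -0.1056  0.014 ] [(np.float64(0.356), np.float64(98.6)), (np.float64(0.194), np.float64(8.6)), (np.float64(0.358), np.float64(-80.4)), (np.float64(0.201), np.float64(-171.9))]
[[ 0.4584 -0.3049  0.014 ]
 [ 0.4001  0.0568  0.014 ]
 [ 0.5961  0.094   0.014 ]
 [ 0.6895 -0.2665  0.014 ]] [ 0.536  -0.1052  0.014 ] [(np.float64(0.234), np.float64(-170.6)), (np.float64(0.366), np.float64(99.1)), (np.float64(0.199), np.float64(10.7)), (np.float64(0.372), np.float64(-75.5))]
post [0.6029 0.1941 0.251 ] knob [0.4928 0.1764 0.277 ] bend [0.5187 0.0984 0.12  ]
top ((385.9435119628906, 209.1578826904297), (40.54689025878906, 41.03562927246094), 95.89584350585938) [ 0.5433 -0.191   0.03  ]
side ((338.31195068359375, 184.93678283691406), (22.636669158935547, 34.378143310546875), 91.36884307861328) [ 0.5428 -0.1916  0.03  ]
```

View pics/w1c.png

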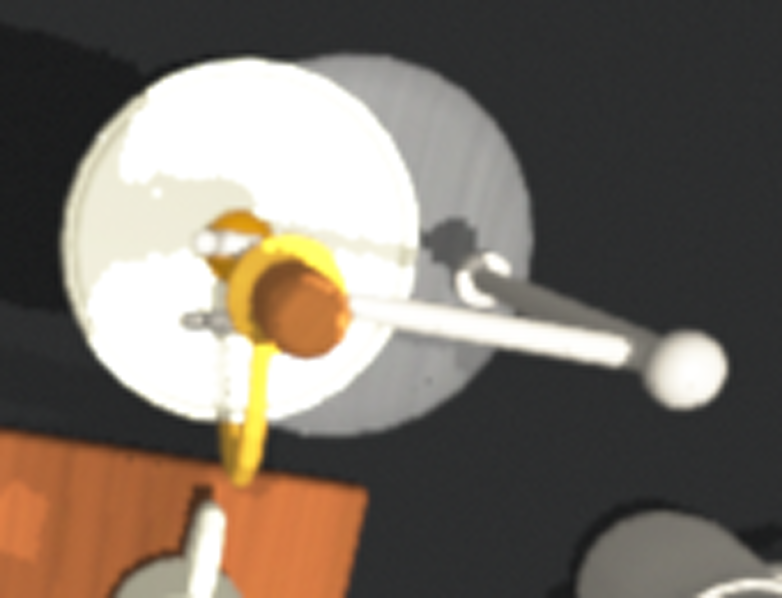

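The crop shows the knob top at full-image (367,153.5), the dish rim centred at (352.2,136.7) and the bend of the C arm at (352.6,188). The praline is visible in the middle at about (352,137).

```bash
python3 - <<'E'
from h import *
import pickle
np.set_printoptions(precision=4,suppress=True)
s,im=pickle.load(open('pics/w1.pkl','rb'))
print('knob',onz('wrist',(367,153.5),.277,s),'rim W',onz('wrist',(352.2,136.7),.0825,s),'rim T',onz('top',(286.3,225.2),.0825))
# side rim: crop ellipse extents x 526..679, y 210..320
print('rim S',onz('side',(270+(602-399)/4,170+265/4),.0825))
for k in [(.492,.1765)]:
  for z in (.1,.12,.14,.16):
    for n,p in(('wrist',(352.7,189)),('top',(309,217.5)) ):
        d=onz(n,p,z,s)[:2]-k;print(n,z,np.linalg.norm(d),np.degrees(np.arctan2(d[1],d[0])))
# triangulate
def tri(a,b):
    A=[];B=[]
    for n,p in(a,b):
        e,d=ray(n,p,s);d=d/np.linalg.norm(d);P=np.eye(3)-np.outer(d,d);A.append(P);B.append(P@e)
    return np.linalg.lstsq(np.vstack(A),np.hstack(B),rcond=None)[0]
print('tri knob',tri(('wrist',(367,153.5)),('side',(320.8,196.5))),tri(('wrist',(367,153.5)),('top',(282.8,224.7))),'post',tri(('wrist',(449,165)),('side',(288.8,198.8))))
E
```

```text
knob [0.4925 0.1769 0.277 ] rim W [0.4933 0.1791 0.0825] rim T [0.4916 0.1739 0.0825]
rim S [0.4907 0.1814 0.0825]
wrist 0.1 0.0917423879208122 -68.99823331062025
top 0.1 0.08756102937811397 -73.45558782206771
wrist 0.12 0.08620800901161273 -70.2617963448926
top 0.12 0.08762559909432668 -73.76131495169024
wrist 0.14 0.0807212939104423 -71.69791098272555
top 0.14 0.08769265999821252 -74.06658316681825
wrist 0.16 0.075292663386959 -73.3422759254857
top 0.16 0.08776220637906866 -74.37137620866405
tri knob [0.493  0.1765 0.2729] [0.4936 0.1747 0.266 ] post [0.607  0.1938 0.2426]
```

Emit:
step_arm:
  increments:
    - [[10, 10, -10], [0, 0, 0]]
    - [[10, 10, -20], [0, 0, 0]]
    - [[10, 10, -20], [0, 0, 0]]
    - [[10, 9, -20], [0, 0, 0]]
    - [[0, 0, -25], [0, 0, 0]]
    - [[0, 0, -25], [0, 0, 0]]
    - [[0, 0, -15], [0, 0, 0]]
    - [[0, 0, 0], [0, 0, 0]]

```text
time: 2.97
eef_pos: [0.4877, 0.1819, 0.3089]
tcp_rot: [0.581, 0.814, -0.003, -0.003]
contact_force: [0.1, 0.6, 0.4]
opening: 0.999
finger_force: 0.0
```

```bash
python3 - <<'E'
from h import *
import pickle
s=readout.get_state();im=cams.read_camera('wrist');pickle.dump((s,im),open('pics/w2.pkl','wb'))
t=cams.read_camera('top')
cv2.imwrite('pics/w2.png',np.hstack([cv2.resize(im,(480,300)),cv2.resize(t[180:255,260:335],(300,300),interpolation=cv2.INTER_CUBIC)])[:,:,::-1])
print(s['time'],s['eef_pos'],s['tcp_rot'])
for p in((.492,.177,.277),(.492,.177,.23)):
    c=cams.get_calibration('wrist');T=c['T_tool_cam'];q=T[:3,:3].T@(R.from_quat(s['tcp_rot']).inv().apply(np.array(p)-s['eef_pos'])-T[:3,3])
    print(p,c['cx']+c['fx']*q[0]/-q[2],c['cy']-c['fy']*q[1]/-q[2])
E
```

```text
2.9667 [0.48767324 0.18190404 0.3089361 ] [ 0.58095761  0.81392293 -0.00284346 -0.00310438]
(0.492, 0.177, 0.277) 328.0332264212493 219.89403021233554
(0.492, 0.177, 0.23) 327.44287719414433 201.25997228239322
```

View pics/w2.png

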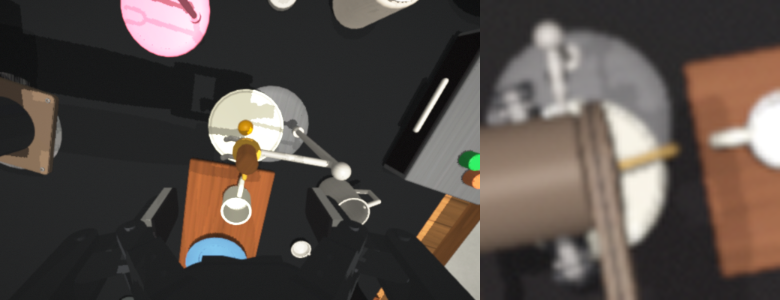

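The knob top is at about wrist (328,213), against (328,220) predicted. I'll let the arm settle and measure again.

Emit:
step_arm:
  increments:
    - [[0, 0, 0], [0, 0, 0]]
    - [[0, 0, 0], [0, 0, 0]]
    - [[0, 0, 0], [0, 0, 0]]

```text
time: 3.32
eef_pos: [0.4909, 0.1809, 0.3156]
tcp_rot: [0.582, 0.813, 0.001, 0.001]
contact_force: [0.6, 0.1, 0.5]
opening: 1.004
finger_force: 0.0
```

```bash
python3 - <<'E'
from h import *
import pickle
np.set_printoptions(precision=4,suppress=True)
s=readout.get_state();im=cams.read_camera('wrist');pickle.dump((s,im),open('pics/w3.pkl','wb'))
print(s['time'],s['eef_pos'],s['tcp_rot'])
cv2.imwrite('pics/w3.png',cv2.resize(im[130:250,260:400],None,fx=5,fy=5,interpolation=cv2.INTER_CUBIC)[:,:,::-1])
E
```

```text
3.3167 [0.4909 0.1809 0.3156] [0.582  0.8132 0.0011 0.0011]
```

View pics/w3.png

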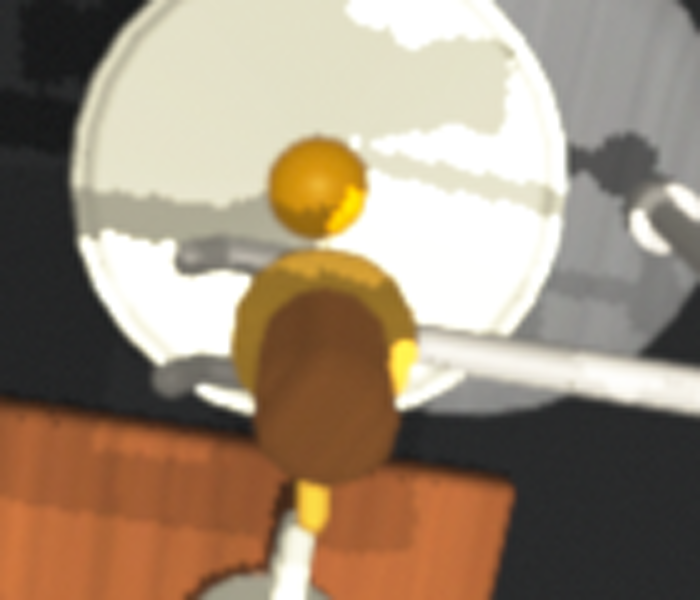

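```bash
python3 - <<'E'
from h import *
import pickle
np.set_printoptions(precision=4,suppress=True)
s,im=pickle.load(open('pics/w3.pkl','rb'))
X=R.from_quat(s['tcp_rot']).as_matrix()
tx,ty=X[:,0],X[:,1]; print('tx',tx,np.degrees(np.arctan2(tx[1],tx[0])))
f=lambda u,v,z:onz('wrist',(260+u/5,130+v/5),z,s)
a=f(325,250,.23)-.018*tx;b=f(329,482,.277)+.010*tx;b2=f(329,482,.272)+.012*tx;c=f(319,416,.0825)+.07*tx
e=(f(72,180,.0825)+f(566,180,.0825))/2
print('collar',a,'knob',b,b2,'rim',c,e, np.linalg.norm(f(72,180,.0825)-f(566,180,.0825)))
print('knob w',np.linalg.norm(f(258,405,.27)-f(400,405,.27)),'collar w',np.linalg.norm(f(234,345,.2275)-f(417,345,.2275)))
print('pral',f(318,187,.079),'bend',[f(315,532,z) for z in(.1,.12,.14)])
p=s['eef_pos']
for q in(a,b,b2,c,e):print('in tool',(q-p)@tx,(q-p)@ty)
E
```

```text
tx [-0.3224  0.9466 -0.0005] 108.8104255470788
collar [0.494  0.1757 0.23  ] knob [0.4935 0.1773 0.277 ] [0.4936 0.1772 0.272 ] rim [0.4937 0.1777 0.0825] [0.4933 0.1786 0.0825] 0.13974458897392356
knob w 0.022776371859595905 collar w 0.034555013340415566
pral [0.4939 0.1759 0.079 ] bend [array([0.5246, 0.083 , 0.1   ]), array([0.5216, 0.0916, 0.12  ]), array([0.5185, 0.1002, 0.14  ])]
in tool -0.005867456839863093 0.0009239257205799212
in tool -0.004215401013811054 0.001184162121228658
in tool -0.004290954831179743 0.0012547513826184859
in tool -0.0038010222689900783 0.000869780979407466
in tool -0.0028473025281344584 0.0007609734378647606
```

Emit:
step_arm:
  increments:
    - [[1, -2, -6], [0, 0, 0]]
    - [[2, -2, -15], [0, 0, 0]]
    - [[0, 0, -15], [0, 0, 0]]
    - [[0, 0, -15], [0, 0, 0]]
    - [[0, 0, -12], [0, 0, 0]]
    - [[0, 0, -7], [0, 0, 0]]
    - [[0, 0, -3], [0, 0, 0]]
    - [[0, 0, 0], [0, 0, 0]]

```text
time: 4.03
eef_pos: [0.4931, 0.1765, 0.2401]
tcp_rot: [0.582, 0.813, -0.0, -0.0]
contact_force: [-1.3, 0.8, 0.0]
opening: 1.002
finger_force: 0.0
```

Emit:
step_arm:
  increments:
    - [[0, 0, 0], [0, 0, 0]]
    - [[0, 0, 0], [0, 0, 0]]
    - [[0, 0, 0], [0, 0, 0]]
    - [[0, 0, 0], [0, 0, 0]]

```text
time: 4.37
eef_pos: [0.4937, 0.1767, 0.2416]
tcp_rot: [0.582, 0.813, 0.0, 0.001]
contact_force: [0.4, 0.5, -0.3]
opening: 1.002
finger_force: 0.0
```

Emit:
step_arm:
  increments:
    - [[0, 0, 0], [0, 0, 0]]
    - [[0, 0, 0], [0, 0, 0]]
    - [[0, 0, 0], [0, 0, 0]]
    - [[0, 0, 0], [0, 0, 0]]
    - [[0, 0, 0], [0, 0, 0]]
    - [[0, 0, 0], [0, 0, 0]]
    - [[0, 0, 0], [0, 0, 0]]
    - [[0, 0, 0], [0, 0, 0]]
  fingers: -0.32
  grip_force: 20

```text
time: 5.03
eef_pos: [0.4933, 0.1766, 0.2407]
tcp_rot: [0.582, 0.813, -0.0, -0.0]
contact_force: [0.3, -0.4, -0.2]
opening: 0.34
finger_force: 0.0
```

Emit:
step_arm:
  increments:
    - [[0, 0, 0], [0, 0, 0]]
    - [[0, 0, 0], [0, 0, 0]]
    - [[0, 0, 0], [0, 0, 0]]
    - [[0, 0, 0], [0, 0, 0]]
    - [[0, 0, 0], [0, 0, 0]]
    - [[0, 0, 0], [0, 0, 0]]
  fingers: -1
  grip_force: 25

```text
time: 5.53
eef_pos: [0.4935, 0.1767, 0.2409]
tcp_rot: [0.582, 0.813, 0.0, 0.0]
contact_force: [0.8, 0.7, 1.0]
opening: 0.211
finger_force: 23.0
```

Emit:
step_arm:
  increments:
    - [[0, 0, 0], [0, 0, 0]]
    - [[0, 0, 0], [0, 0, 0]]
    - [[0, 0, 0], [0, 0, 0]]
    - [[0, 0, 0], [0, 0, 0]]
    - [[0, 0, 0], [0, 0, 0]]
    - [[0, 0, 0], [0, 0, 0]]
  fingers: -1
  grip_force: 90

```text
time: 6.03
eef_pos: [0.4936, 0.1766, 0.2412]
tcp_rot: [0.582, 0.813, 0.0, 0.0]
contact_force: [1.0, -0.6, 3.0]
opening: 0.165
finger_force: 83.3
```

```bash
cat > look.py <<'E'
from h import *
import pickle,sys
np.set_printoptions(precision=4,suppress=True)
n=sys.argv[1]
s=readout.get_state();im=cams.read_camera('wrist');pickle.dump((s,im),open(f'pics/{n}.pkl','wb'))
t=cams.read_camera('top');np.save(f'pics/{n}_t.npy',t);d=cams.read_camera('side');np.save(f'pics/{n}_s.npy',d)
m=np.vstack([np.hstack([cv2.resize(im[100:400,80:560],(480,300)),cv2.resize(t[160:280,250:418],(320,300))[:, :320]]),np.hstack([cv2.resize(d[130:280,240:480],(480,300),interpolation=cv2.INTER_CUBIC),np.zeros((300,320,3),np.uint8)])])
cv2.imwrite(f'pics/{n}.png',m[:,:,::-1])
print(s['time'],s['eef_pos'],s['tcp_rot'],s['contact_force'],s['wrist_torque'],s['opening'],s['finger_force'],s['qpos'])
E
python3 look.py g1
```

```text
6.0333 [0.4936 0.1766 0.2412] [0.5822 0.8131 0.0003 0.0003] [ 1.01   -0.5984  2.9857] [ 0.0301 -0.1346  0.004 ] 0.16542611263451976 83.303536567837 [ 0.1499 -0.0819  1.8975  0.      1.3251 -0.1781]
```

View pics/g1.png

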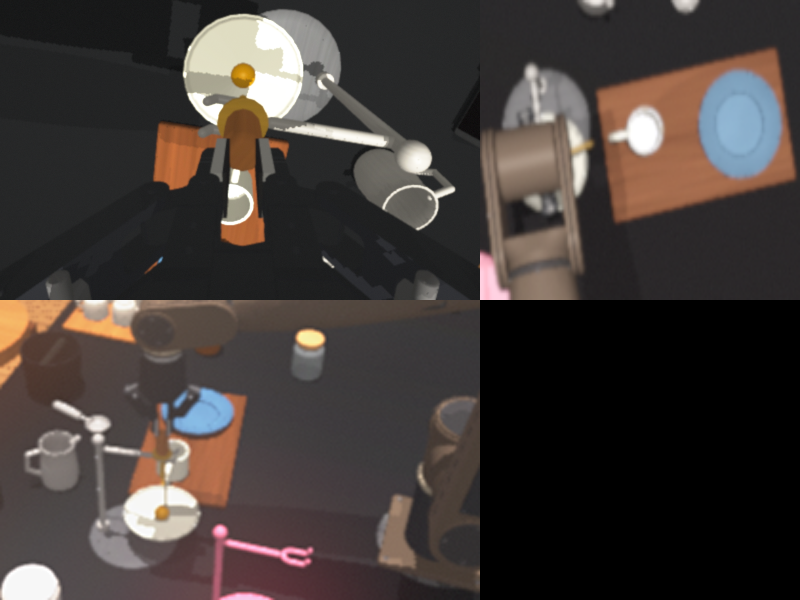

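The gripper is closed on the knob at wrist-panel (242,130), the dish is level and the praline is in the middle. I'll lift gently.

Emit:
step_arm:
  increments:
    - [[0, 0, 1], [0, 0, 0]]
    - [[0, 0, 2], [0, 0, 0]]
    - [[0, 0, 4], [0, 0, 0]]
    - [[0, 0, 5], [0, 0, 0]]
    - [[0, 0, 5], [0, 0, 0]]
    - [[0, 0, 4], [0, 0, 0]]
    - [[0, 0, 2], [0, 0, 0]]
    - [[0, 0, 1], [0, 0, 0]]

```text
time: 6.85
eef_pos: [0.4936, 0.1766, 0.2654]
tcp_rot: [0.582, 0.813, 0.0, 0.0]
contact_force: [0.0, -1.5, -2.8]
opening: 0.16
finger_force: 82.1
```

Emit:
step_arm:
  increments:
    - [[0, 0, 0], [0, 0, 0]]
    - [[0, 0, 0], [0, 0, 0]]
    - [[0, 0, 0], [0, 0, 0]]

```text
time: 7.1
eef_pos: [0.4931, 0.1766, 0.2644]
tcp_rot: [0.582, 0.813, -0.0, -0.0]
contact_force: [-0.5, -0.1, -2.7]
opening: 0.16
finger_force: 82.0
```

```bash
python3 look.py g2; python3 - <<'E'
from h import *
import pickle
np.set_printoptions(precision=4,suppress=True)
for n in('g1','g2'):
    s,im=pickle.load(open(f'pics/{n}.pkl','rb'));h=cv2.cvtColor(im,cv2.COLOR_RGB2HSV).astype(int)
    m=(h[...,1]<60)&(h[...,2]>120);m[:, :255]=0;m[:,390:]=0;m[225:]=0
    c=blob(m)[0];e=cv2.fitEllipse(cv2.convexHull(c));print(n,e)
    m=(h[...,0]>12)&(h[...,0]<28)&(h[...,1]>150)&(h[...,2]>90);m[:,:300]=0;m[:,350:]=0;m[193:]=0
    for c in blob(m):print(cv2.minEnclosingCircle(c))
E
```

```text
7.1 [0.4931 0.1766 0.2644] [ 0.5822  0.8131 -0.0002 -0.0002] [-0.4911 -0.1436 -2.7017] [ 0.023  -0.0247  0.0254] 0.159542406794728 82.04515720484778 [ 0.15   -0.0963  1.8689  0.      1.3696 -0.178 ]
g1 ((340.9039611816406, 169.88243103027344), (125.31436920166016, 158.77719116210938), 81.51978302001953)
((322.81927490234375, 175.2530059814453), 11.94778823852539)
g2 ((343.9881591796875, 169.54721069335938), (122.37165069580078, 167.91107177734375), 87.44087982177734)
((322.551025390625, 174.89796447753906), 11.998727798461914)
```

Emit:
step_arm:
  increments:
    - [[-1, 0, 0], [0, 0, 0]]
    - [[-3, -0.5, 0], [0, 0, 0]]
    - [[-5, -0.8, 0], [0, 0, 0]]
    - [[-7, -1.1, 0], [0, 0, 0]]
    - [[-8, -1.3, 0], [0, 0, 0]]
    - [[-8, -1.3, 0], [0, 0, 0]]
    - [[-8, -1.3, 0], [0, 0, 0]]
    - [[-8, -1.3, 0], [0, 0, 0]]

```text
time: 7.92
eef_pos: [0.4443, 0.1689, 0.2648]
tcp_rot: [0.582, 0.813, 0.0, 0.0]
contact_force: [0.2, -0.3, -3.1]
opening: 0.159
finger_force: 82.1
```

Emit:
step_arm:
  increments:
    - [[-7, -1.1, 1], [0, 0, 0]]
    - [[-6, -1, 2], [0, 0, 0]]
    - [[-4, -0.6, 3], [0, 0, 0]]
    - [[-3, -0.5, 5], [0, 0, 0]]
    - [[-1, 0, 6], [0, 0, 0]]
    - [[0, 0, 6], [0, 0, 0]]
    - [[0, 0, 4], [0, 0, 0]]
    - [[0, 0, 2], [0, 0, 0]]

```text
time: 8.58
eef_pos: [0.4251, 0.1659, 0.2951]
tcp_rot: [0.582, 0.813, 0.001, 0.001]
contact_force: [0.2, -0.2, -3.4]
opening: 0.153
finger_force: 82.1
```

```bash
python3 look.py g3
```

```text
8.5833 [0.4251 0.1659 0.2951] [0.5822 0.8131 0.0007 0.0007] [ 0.2213 -0.2074 -3.3704] [-0.0069 -0.0743  0.05  ] 0.15347198154596425 82.07036402542144 [ 0.1491 -0.2777  1.9691  0.      1.4481 -0.1789]
```

View pics/g3.png

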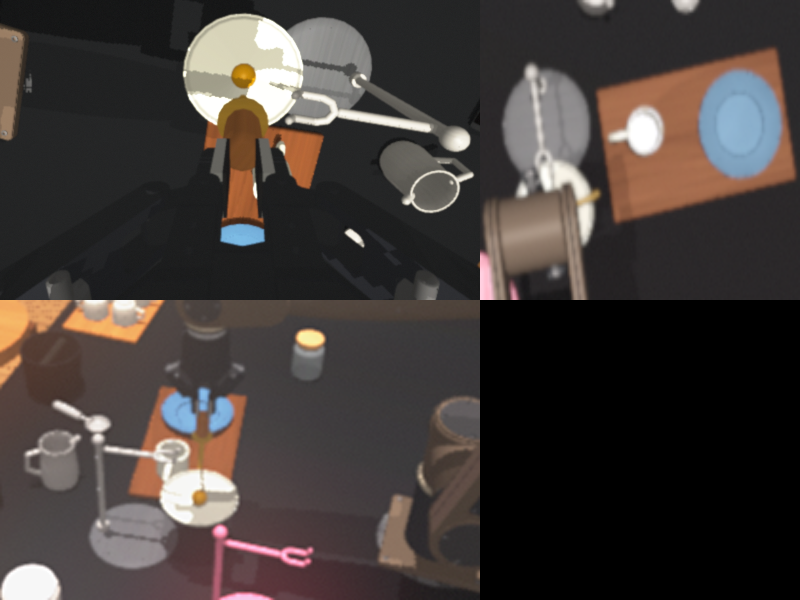

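The dish is clear of the fork, level, with the praline in the middle at wrist-panel (243,75). The opening is creeping shut, so I'll check for slip by comparing the rim width and the collar row.

```bash
python3 - <<'E'
from h import *
import pickle
for n in('g1','g2','g3'):
    s,im=pickle.load(open(f'pics/{n}.pkl','rb'));h=cv2.cvtColor(im,cv2.COLOR_RGB2HSV).astype(int);V=h[...,2]
    r=[]
    for y in range(160,182,3):
        row=V[y].astype(float); l=next(x for x in range(245,300) if row[x]>110)
        # subpixel
        l=l-(row[l]-110)/(row[l]-row[l-1]); r.append(l)
    m=(h[...,0]>12)&(h[...,0]<30)&(h[...,1]>130)&(h[...,2]>70);m[:,:285]=0;m[:,360:]=0;m[:190]=0;m[260:]=0
    c=blob(m)[0];print(n,np.round(np.mean(r),2),'collar bbox',cv2.boundingRect(c))
    top=[next(y for y in range(100,140) if V[y,x]>110) for x in range(310,332,4)];print('rim top',np.mean(top))
E
```

```text
g1 263.12 collar bbox (298, 196, 50, 64)
rim top 114.33333333333333
g2 262.79 collar bbox (296, 197, 53, 63)
rim top 113.5
g3 263.16 collar bbox (297, 196, 53, 64)
rim top 114.16666666666667
```

No slip. Now I'll carry the dish and turn it at the same time.

Emit:
step_arm:
  increments:
    - [[0.4, -1.3, 0], [0, 0, -0.006]]
    - [[1.1, -3.3, 0], [0, 0, -0.016]]
    - [[1.9, -5.9, 0], [0, 0, -0.028]]
    - [[2.8, -8.4, 0], [0, 0, -0.041]]
    - [[3.7, -11, 0], [0, 0, -0.054]]
    - [[4.3, -13, 0], [0, 0, -0.063]]
    - [[4.3, -13, 0], [0, 0, -0.063]]
    - [[4.3, -13, 0], [0, 0, -0.063]]

```text
time: 9.4
eef_pos: [0.4474, 0.0954, 0.2936]
tcp_rot: [0.711, 0.703, -0.0, 0.0]
contact_force: [0.4, 0.6, -3.9]
opening: 0.157
finger_force: 82.1
```

Emit:
step_arm:
  increments:
    - [[4.3, -13, 0], [0, 0, -0.063]]
    - [[4.3, -13, 0], [0, 0, -0.063]]
    - [[4.3, -13, 0], [0, 0, -0.063]]
    - [[4.3, -13, 0], [0, 0, -0.063]]
    - [[4.3, -13, 0], [0, 0, -0.063]]
    - [[4.3, -13, 0], [0, 0, -0.063]]
    - [[4.3, -13, 0], [0, 0, -0.063]]
    - [[4.3, -13, 0], [0, 0, -0.063]]

```text
time: 10.07
eef_pos: [0.4816, -0.0087, 0.2935]
tcp_rot: [0.864, 0.503, -0.0, 0.0]
contact_force: [-0.6, 0.3, -2.4]
opening: 0.155
finger_force: 82.1
```

Emit:
step_arm:
  increments:
    - [[4.3, -13, 0], [0, 0, -0.063]]
    - [[4.3, -13, 0], [0, 0, -0.063]]
    - [[4.3, -13, 0], [0, 0, -0.063]]
    - [[4.3, -13, 0], [0, 0, -0.063]]
    - [[4.3, -13, 0], [0, 0, -0.063]]
    - [[4.3, -13, 0], [0, 0, -0.063]]
    - [[4.3, -13, 0], [0, 0, -0.063]]
    - [[4.3, -13, 0], [0, 0, -0.063]]

```text
time: 10.73
eef_pos: [0.5159, -0.1128, 0.2935]
tcp_rot: [0.962, 0.272, -0.0, 0.0]
contact_force: [1.1, 0.3, -2.0]
opening: 0.16
finger_force: 82.1
```

Emit:
step_arm:
  increments:
    - [[4.3, -13, 0], [0, 0, -0.063]]
    - [[4.3, -13, 0], [0, 0, -0.063]]
    - [[4.3, -13, 0], [0, 0, -0.063]]
    - [[4.1, -12.3, 0], [0, 0, -0.06]]
    - [[3.7, -11, 0], [0, 0, -0.054]]
    - [[2.8, -8.4, 0], [0, 0, -0.041]]
    - [[1.9, -5.9, 0], [0, 0, -0.028]]
    - [[1.3, -3.9, 0], [0, 0, -0.019]]

```text
time: 11.4
eef_pos: [0.5425, -0.193, 0.2933]
tcp_rot: [0.997, 0.081, -0.0, -0.0]
contact_force: [0.7, 0.1, -2.8]
opening: 0.158
finger_force: 82.0
```

Emit:
step_arm:
  increments:
    - [[0, 0, 0], [0, 0, 0]]
    - [[0, 0, 0], [0, 0, 0]]
    - [[0, 0, 0], [0, 0, 0]]
    - [[0, 0, 0], [0, 0, 0]]

```text
time: 11.73
eef_pos: [0.5426, -0.1911, 0.2938]
tcp_rot: [0.997, 0.083, 0.0, -0.0]
contact_force: [0.2, 0.3, -3.9]
opening: 0.16
finger_force: 82.1
```

```bash
python3 look.py g4
```

```text
11.7333 [ 0.5426 -0.1911  0.2938] [ 0.9965  0.0831  0.     -0.0001] [ 0.1638  0.2952 -3.8975] [0.0066 0.035  0.0248] 0.1599803593928035 82.06514732446522 [-0.5151  0.0082  1.7155  0.0001  1.4179  0.8892]
```

View pics/g4.png

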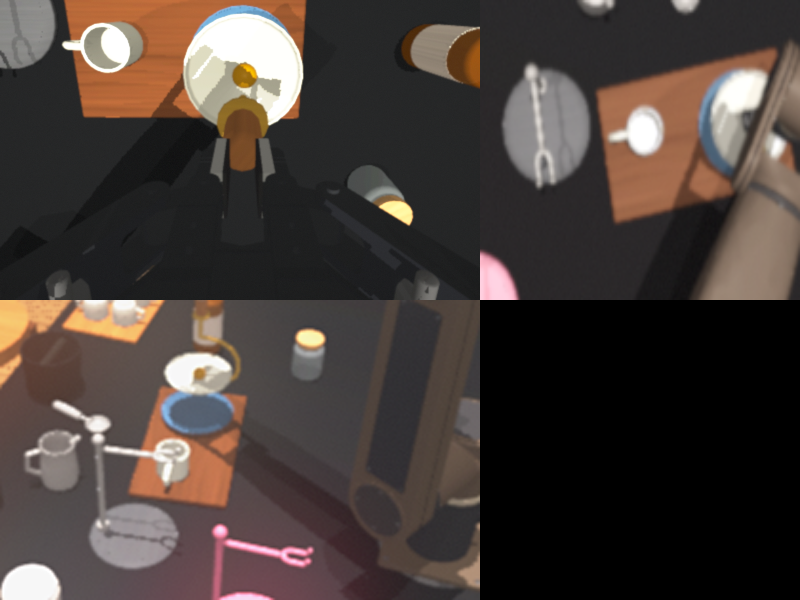

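The dish is over the plate with its open side away from the robot, the praline is centred at wrist-panel (245,75), and the C arm points back to the robot. I'll measure the board's edge and the rim before lowering.

```bash
python3 - <<'E'
from h import *
import pickle
np.set_printoptions(precision=4,suppress=True)
s,im=pickle.load(open('pics/g4.pkl','rb'));h=cv2.cvtColor(im,cv2.COLOR_RGB2HSV).astype(int);H,S,V=h[...,0],h[...,1],h[...,2]
br=(H<20)&(S>90)&(V>40)
P=[]
for x in list(range(172,285,4)):
    col=np.where(br[190:240,x])[0]
    if len(col):P.append((x,190+col.max()+.5))
P=np.array(P);w=np.array([onz('wrist',p,.014,s)[:2] for p in P])
vx=cv2.fitLine(w.astype(np.float32),cv2.DIST_HUBER,0,.001,.001).ravel();print('near edge dir',np.degrees(np.arctan2(vx[1],vx[0])),len(P),P[[0,-1]])
X=R.from_quat(s['tcp_rot']).as_matrix()[:,0];print('tool yaw',np.degrees(np.arctan2(X[1],X[0])))
# rim left/right, centre
L=[];Rr=[]
for y in range(160,182,3):
    xs=np.where((S[y]<60)&(V[y]>110))[0];xs=xs[(xs>245)&(xs<400)];L.append(xs.min());Rr.append(xs.max())
z=.0825+s['eef_pos'][2]-.2412
c=(onz('wrist',(np.mean(L),170),z,s)+onz('wrist',(np.mean(Rr)+1,170),z,s))/2
print('rim L/R',np.mean(L),np.mean(Rr),'centre across',c)
rt=np.mean([next(y for y in range(100,140) if V[y,x]>110 and S[y,x]<60) for x in range(310,332,4)]);print('rim top row',rt,'front',onz('wrist',(321,rt),z,s)-.07*X)
# side & top board edges using full pics (first top picture)
t=np.load('pics/top1.npy');ht=cv2.cvtColor(t,cv2.COLOR_RGB2HSV).astype(int);b=(ht[...,0]<20)&(ht[...,1]>60)&(ht[...,2]>50)
for nm,rng,sl in (('near',range(328,405,3),(225,265)),):
    Q=[]
    for x in rng:
        col=np.where(b[sl[0]:sl[1],x])[0]
        if len(col):Q.append(onz('top',(x,sl[0]+col.max()+.5),.014)[:2])
    v=cv2.fitLine(np.array(Q,np.float32),cv2.DIST_HUBER,0,.001,.001).ravel();print('top near edge',np.degrees(np.arctan2(v[1],v[0])),len(Q))
E
```

```text
near edge dir -80.46675 28 [[172.  217.5]
 [280.  217.5]]
tool yaw 9.53801153425788
rim L/R 263.875 381.875 centre across [ 0.5488 -0.1927  0.1351]
rim top row 106.83333333333333 front [ 0.5483 -0.19    0.1351]
top near edge -80.814545 26
```

Emit:
step_arm:
  increments:
    - [[0, 0, -1], [0, 0, 0]]
    - [[0, 0, -3], [0, 0, 0]]
    - [[0, 0, -6], [0, 0, 0]]
    - [[0, 0, -8], [0, 0, 0]]
    - [[0, 0, -8], [0, 0, 0]]
    - [[0, 0, -8], [0, 0, 0]]
    - [[0, 0, -6], [0, 0, 0]]
    - [[0, 0, -4], [0, 0, 0]]

```text
time: 12.55
eef_pos: [0.5421, -0.1913, 0.2479]
tcp_rot: [0.997, 0.083, -0.001, -0.001]
contact_force: [1.1, 1.1, -3.8]
opening: 0.157
finger_force: 82.1
```

Emit:
step_arm:
  increments:
    - [[0, 0, -2], [0, 0, 0]]
    - [[0, 0, -1], [0, 0, 0]]
    - [[0, 0, 0], [0, 0, 0]]
    - [[0, 0, 0], [0, 0, 0]]
    - [[0, 0, 0], [0, 0, 0]]
    - [[0, 0, 0], [0, 0, 0]]
    - [[0, 0, 0], [0, 0, 0]]
    - [[0, 0, 0], [0, 0, 0]]

```text
time: 13.22
eef_pos: [0.5427, -0.1916, 0.247]
tcp_rot: [0.997, 0.083, 0.0, 0.0]
contact_force: [-0.0, -0.1, -3.8]
opening: 0.16
finger_force: 82.1
```

```bash
python3 look.py g5; python3 - <<'E'
from h import *
import pickle
np.set_printoptions(precision=4,suppress=True)
for n in('g1','g3','g4','g5'):
    s,im=pickle.load(open(f'pics/{n}.pkl','rb'));h=cv2.cvtColor(im,cv2.COLOR_RGB2HSV).astype(int);H,S,V=h[...,0],h[...,1],h[...,2]
    m=(H>12)&(H<28)&(S>150)&(V>90);m[:,:300]=0;m[:,350:]=0;m[193:]=0
    pr=[cv2.minEnclosingCircle(c) for c in blob(m)]
    print(n,'praline',pr[0])
    print('  col322 rows 100-122 V',V[100:124,330].tolist()); print('  H',H[100:124,330].tolist(),S[100:124,330].tolist())
    L=[];Rr=[]
    for y in range(160,182,3):
        xs=np.where((S[y]<75)&(V[y]>110))[0];xs=xs[(xs>250)&(xs<400)];L.append(xs.min())
    print('  L',np.mean(L))
for n in('g5',):
    d=np.load(f'pics/{n}_s.npy');h=cv2.cvtColor(d,cv2.COLOR_RGB2HSV).astype(int)
    m=(h[...,1]<70)&(h[...,2]>130);m[:140]=0;m[200:]=0;m[:,:300]=0;m[:,385:]=0
    c=blob(m)[0];e=cv2.fitEllipse(cv2.convexHull(c));z=readout.get_state()['eef_pos'][2]-.2412+.0825;print('side rim',e,onz('side',e[0],z))
    m=(h[...,0]>95)&(h[...,0]<125)&(h[...,1]>60)&(h[...,2]>40);m[:140]=0;m[215:]=0;m[:,:300]=0;m[:,385:]=0
    c=np.vstack(blob(m,5));print('side plate bbox',cv2.boundingRect(c))
d=np.load('pics/side1.npy');h=cv2.cvtColor(d,cv2.COLOR_RGB2HSV).astype(int);m=(h[...,0]>95)&(h[...,0]<125)&(h[...,1]>60)&(h[...,2]>40);m[:140]=0;m[215:]=0;m[:,:300]=0;m[:,385:]=0
print('side plate before',cv2.boundingRect(np.vstack(blob(m,5))))
E
```

```text
13.2167 [ 0.5427 -0.1916  0.247 ] [0.9966 0.0828 0.0002 0.0001] [-0.0198 -0.0552 -3.824 ] [ 0.0074 -0.0437 -0.0391] 0.1595945798173039 82.06399945775047 [-0.5157  0.0334  1.7739  0.      1.3339  0.8893]
g1 praline ((322.81927490234375, 175.2530059814453), 11.94778823852539)
  col322 rows 100-122 V [34, 28, 25, 26, 25, 26, 25, 24, 25, 26, 25, 26, 26, 43, 122, 207, 222, 193, 176, 190, 211, 221, 223, 223]
  H [60, 0, 75, 105, 0, 30, 90, 120, 120, 60, 90, 120, 135, 23, 26, 25, 26, 27, 26, 26, 26, 27, 27, 27] [8, 0, 20, 20, 0, 10, 20, 11, 20, 10, 20, 10, 20, 24, 33, 36, 34, 36, 36, 36, 37, 35, 34, 34]
  L 263.625
g3 praline ((323.3636474609375, 175.63636779785156), 11.931378364562988)
  col322 rows 100-122 V [28, 24, 22, 24, 23, 23, 23, 24, 22, 22, 24, 23, 25, 68, 181, 219, 207, 175, 165, 184, 205, 214, 215, 214]
  H [90, 105, 30, 105, 150, 90, 60, 0, 90, 105, 60, 90, 90, 25, 27, 29, 26, 25, 25, 27, 25, 26, 26, 26] [9, 21, 12, 21, 11, 11, 11, 11, 23, 23, 11, 11, 10, 23, 25, 29, 37, 38, 37, 36, 37, 37, 37, 37]
  L 263.875
g4 praline ((324.30242919921875, 175.20516967773438), 12.02691364288
[... 298 characters left out ...]
119, 121, 120, 120, 91, 8, 0, 1, 9, 17, 6, 1, 0, 0, 0]
  L 263.625
g5 praline ((324.2611999511719, 174.93283081054688), 12.132987022399902)
  col322 rows 100-122 V [208, 208, 203, 199, 197, 180, 227, 235, 234, 241, 241, 231, 222, 227, 255, 255, 255, 255, 254, 255, 255, 255, 255, 255]
  H [11, 11, 11, 11, 11, 7, 105, 101, 101, 100, 100, 101, 103, 100, 0, 0, 0, 30, 30, 30, 0, 0, 0, 0] [174, 174, 175, 173, 167, 84, 78, 110, 113, 110, 110, 114, 115, 65, 0, 0, 0, 4, 4, 1, 0, 0, 0, 0]
  L 263.0
side rim ((337.87066650390625, 180.370849609375), (33.5634880065918, 37.593299865722656), 83.20259094238281) [ 0.5334 -0.1518  0.0881]
side plate bbox (321, 180, 35, 16)
side plate before (321, 173, 35, 24)
```

```bash
python3 -c "
from plant import sign_off; print(sign_off())"
```

```text
the job is handed in; nothing more can be done
None
```

I've handed the job in with the arm still holding the dish level by its knob, about 34 mm above the middle of the guest's plate. Its open side faces the guest, square with the board to within about 2°, and the praline rests within about 2 mm of the middle. The side camera shows the plate hasn't moved; the robot's clock read about 13 s of the 54 s allowed.

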